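Kit the parts for one sensor head

ROBOT

A 7-joint arm with a two-finger parallel gripper is mounted at the origin on the work surface. World frame = base frame: x ahead of the robot, y to its left, z up, the work surface at z = 0. Lengths are in m, angles in rad, forces in N, time in s.
With the tool pointing down it reaches from about 0.4 to 0.875 m from the base axis. Payload 19.3 kg.
Tool frame: the origin (TCP) lies between the finger pads; the fingertips stand env.tcp_to_tips ahead of it and the grasp point (between the pads) is the TCP (env.tcp_to_tips is the distance from the TCP to the fingertips, in m); z points along the fingers, y is the line along which they close (so a half turn about z gives the same grasp; the last joint's range is limited). The gripper opens to 85 mm and grips with 20 to 120 N. Pads are 22 mm wide; open, the fingers measure 114 mm over their backs; the gripper's body (76 mm by 85 mm) begins 54 mm behind the grasp point. The pads swing forward as they close: fully open they stand 13 mm farther back than shut.
Start: joints at [1.078, 0.521, -0.036, 1.599, 0.021, 1.021, -0.113], TCP at [0.256, -0.57, 0.25] pointing down, gripper open.
Joint ranges: [-2.91, 2.91], [-0.3, 2.13], [-1.5, 1.42], [0.17, 2.43], [-1.26, 4.41], [0.16, 1.93], [-2.52, 2.52]. Speed limits (rad/s): [1.89, 1.89, 2.39, 2.39, 3.01, 3.01, 3.01].

INTERFACE

Orientations are given as a unit quaternion [w, x, y, z].
In Python, from rig import monitor, optics, workorder, env gives the robot as it stands. The module is installed in compiled form; this text tells all that it offers.
- The arm moves only by the tool arm_command, never from a script. Its argument "moves" is a list of rows, each an object with "linear": the shift along the tool's x, y, z as a fraction of full scale, a list of three; "twist": the turn about the tool's z as a fraction of full scale. In form: [{"linear": [dx, dy, dz], "twist": twist}, ...]. A call has 1 to 12 rows; each row shifts and turns the commanded pose from where the row before left it, along the tool's axes as they then stand; what a row does not reach is not made up. Full scale, the value 1, is 0.1 m for a shift and pi rad for a turn. A row lasts 1/10 s, in which the tool goes at most 50 mm and 8.59 degrees, less where a joint would pass 70% of its speed; a pose out of reach is approached as far as the arm can. A call with a number of a shift or a turn outside -1 to 1 is refused whole. A call with a gripper value outside its range is refused whole. "claw" is the opening in per cent of the stroke, from 0 (shut) to 100 (fully open), set as the call begins (left out, the last holds). The fingers move at their own pace and stop on an object; the grip force is fixed at half the most. Time passes only in rows, so rows that do not move let the fingers close. It gives the time, the measured TCP pose, the force, the opening and the grip force at its end, in the units of the state.
- monitor.state(): the state, without advancing time (a new reading comes with each control period).
- optics.get_image(name): name is "side" or "top" or "wrist"; returns a dict with "frame" (384x512x3 uint8, red, green, blue), "fovy" (degrees; the focal length in pixels is half the picture's height over the tangent of half this angle, whatever the lens; pixels are square), "cx", "cy" (the principal point, pixels), "D" ([k1, k2, p1, p2, k3] as OpenCV has them; the pictures are not rectified), "extrinsics" (4x4, takes a point from world to camera coordinates); the wrist camera has in their place "hand_eye" (4x4, takes a point from camera to tool coordinates, whose origin is the TCP and whose axes are the flange's). Camera axes: x right, y up, looking along -z (the intrinsics and any distortion apply to the point x, -y, -z); pixel columns grow to the right and rows downward; lengths in m; the calibration is good to about 2 mm. A picture is of the moment at which its call begins: read the wrist's pose just before it. There is no depth.
- workorder.finish_job(): hands the job in; it is judged then, once.
The state is a dict: "time_s": time; "joint_positions": joint angles; "joint_velocities": joint speeds; "tau": joint torques, N m; "eef_pos": TCP position; "eef_rot": TCP orientation; "contact_force": force on the tool from outside, world axes, zero at the start; "wrist_torque": the same for the moment, N m; "gripper_width": finger opening in m; "grip_force": force on a finger pad.
Only numpy, scipy, OpenCV 4.12 (cv2) and the standard library are available. Lean on these libraries where they do the work, as an engineer would, in place of code of your own. Each camera call takes 0.05 s, during which the arm holds its last target. There are 200 camera calls.

TASK

Kit the parts for one sensor head in the grey tray: lay the long square pillar flat in the round steel dish, stand the finned heat sink upright, fins up, in the square bin and the T-shaped bracket on its foot in the long bin, in whichever order you like. When those three are in, set the flanged lens barrel down upright in the middle of the flat rubber pad, last of all and gently: never drop it or tip it over. The plain open ring and the short pillar belong to another job: leave them where they are.

Things in the scene. Friction and masses are not known exactly. Their poses are not given: they have to be found in the camera images.
- lens_mid (a point): Lens barrel, bare aluminium, standing upright: a thin round flange at the foot (56 mm across, 5 mm thick) and above it a plain round body 42 mm across; 38 mm high in all, with a dark glass lens closing its top. Weighs about 110 g. The point is on its axis, 19 mm above its underside; z is up along the axis. It goes on the pad, last.
- sink_mid (a point): Finned heat sink, bare aluminium block 36 x 36 mm and 30 mm high with upright fins on top; about 60 g. The point is its centre, 15 mm above its underside; z up, x along the fins, y across them. Any of its four sides can be gripped. It goes in the square bin.
- bracket_mid (a point): T-shaped mounting bracket, bare aluminium, standing on its foot: foot plate 60 mm (x) by 36 mm (y), 8 mm thick, and along its middle a full-length upright web 10 mm thick (y) that rises to 44 mm above the underside; about 100 g. The point is in the middle of the web, 22 mm above the underside; z up, x along the web, y across it (grip the web across y, above the foot). It goes in the long bin, its length along the bin's length.
- pillar_mid (a point): Long square pillar, bare aluminium bar 64 x 16 x 16 mm lying flat; about 44 g. The point is its centre, 8 mm above its underside; x along its length. It goes in the round dish, at any yaw.
- ring_mid (a point): Look-alike of the lens barrel, not to be moved: plain open aluminium ring, 42 mm across, 30 mm hole right through, 38 mm high, no flange and no glass. The point is on its axis, 19 mm above its underside.
- stub_mid (a point): Look-alike of the long pillar, not to be moved: short aluminium pillar 32 x 16 x 16 mm lying flat. The point is its centre, 8 mm above its underside; x along its length.
- pad_top (a point): Flat black rubber pad, 90 x 90 mm, 6 mm thick, without walls; place of the lens barrel. The point is the centre of its top face, about 10 mm above the bench; z up, x and y along its sides. Fixed in any one of the four quarters (112 mm apart) of the fixed grey kit tray, 240 mm square, rim 10 mm high.
- dish_in (a point): Round shallow steel dish, 98 mm across outside, 92 mm inside, floor 3 mm thick, wall 9 mm high above the floor inside; place of the long pillar. The point is the centre of its inner floor, 7 mm above the bench; z up, x and y along the tray's sides. Fixed in any one of the four quarters (112 mm apart) of the fixed grey kit tray, 240 mm square, rim 10 mm high.
- square_in (a point): Square white plastic bin, 96 x 96 mm outside, 90 x 90 mm inside, wall 10 mm high above the floor inside; place of the heat sink. The point is the centre of its inner floor, 7 mm above the bench; z up, x and y along the tray's sides. Fixed in any one of the four quarters (112 mm apart) of the fixed grey kit tray, 240 mm square, rim 10 mm high.
- long_in (a point): Long white plastic bin, 106 mm (x) by 64 mm (y) outside, 100 x 58 mm inside, wall 10 mm high above the floor inside; place of the bracket. The point is the centre of its inner floor, 7 mm above the bench; z up, x along the bin's length. Fixed in any one of the four quarters (112 mm apart) of the fixed grey kit tray, 240 mm square, rim 10 mm high.

How it is judged:
On the way, in this order (a step that is already met when the one before it is completed fails the run):
1. the pillar, heat sink and bracket are in their places, released and at rest, with the lens barrel not yet on its pad (x of pillar_mid in the frame of dish_in between -0.018 and 0.018 m and y of pillar_mid in the frame of dish_in between -0.018 and 0.018 m and z of pillar_mid in the frame of dish_in between 0.004 and 0.012 m and angle between pillar_mid's own x axis and vertical between 1.45 and 1.69 rad and contact force between the fingers and pillar below 0.05 N and linear speed of each of pillar, sink, bracket below 0.02 m/s and x of sink_mid in the frame of square_in between -0.028 and 0.028 m and y of sink_mid in the frame of square_in between -0.028 and 0.028 m and z of sink_mid in the frame of square_in between 0.011 and 0.019 m and angle between each of sink_mid, bracket_mid's own z axis and vertical below 0.12 rad and contact force between the fingers and sink below 0.05 N and x of bracket_mid in the frame of long_in between -0.024 and 0.024 m and y of bracket_mid in the frame of long_in between -0.014 and 0.014 m and z of bracket_mid in the frame of long_in between 0.018 and 0.026 m and contact force between the fingers and bracket below 0.05 N), for 0.2 s.
2. the lens barrel stands on its pad, released (x of lens_mid in the frame of pad_top between -0.017 and 0.017 m and y of lens_mid in the frame of pad_top between -0.017 and 0.017 m and z of lens_mid in the frame of pad_top between 0.015 and 0.023 m and angle between lens_mid's own z axis and vertical below 0.12 rad and contact force between the fingers and lens below 0.05 N and linear speed of lens below 0.02 m/s), for 0.2 s.
At the end, for the whole second after the job is handed in: Each part flat or upright on the floor of its place (4 mm in height), off centre by at most 18 mm each way (pillar), 28 (sink), 24 along and 14 across (bracket), 17 (lens); all released, at rest; ring and short pillar within 20 mm of their start (all of step 1 and all of step 2 and distance of each of ring_mid, stub_mid from where it was at the start of the episode below 0.02 m); the robot touches nothing.
It fails at once if the ring or the short pillar is moved more than 20 mm (distance of any of ring_mid, stub_mid from where it was at the start of the episode above 0.02 m).
It fails at once if the lens barrel is tipped over (angle between lens_mid's own z axis and vertical above 0.6 rad).
It fails at once if the lens barrel is dropped (moves faster than 0.45 m/s, a fall of about 10 mm, while not held) (contact force between the fingers and lens below 0.01 N and linear speed of lens above 0.45 m/s).
It also fails if it takes over 104 s, if anything falls off the work surface, if the arm or the gripper's body presses on something with over 40 N, if the wrist force passes 120 N, or if a joint passes its speed limit or range.

## Working session

There is one attempt and no reset: what is moved stays moved. The work goes in short steps, Python scripts to look and compute and a tool call to move; the robot and the scene stay as the last step left them, time stands still between calls to the robot, and variables do not carry over. Pictures are saved under pics/ and viewed, at most 14 in all, crops included, and the job is handed in when it is done.

Besides the shell and the picture viewer there is one more tool, called after "Request:" as name(argument=value, ...) on one line, values as JSON. arm_command: Moves the arm, as the interface text tells. Shift numbers are shares of 0.1 m and turn numbers shares of pi rad, none past 1 either way. Its arguments: {"type":"object","properties":{"moves":{"type":"array","items":{"type":"object","properties":{"linear":{"type":"array","items":{"type":"number","minimum":-1,"maximum":1}},"twist":{"type":"number","minimum":-1,"maximum":1}}}},"claw":{"type":"number"}},"required":["moves"]}

```bash
mkdir -p pics
cat > h.py <<'E'
import numpy as np, cv2
from scipy.spatial.transform import Rotation as R
from rig import monitor, optics, workorder, env
def cam(name):
    s=monitor.state(); g=optics.get_image(name)
    f=g["frame"].shape[0]/2/np.tan(np.radians(g["fovy"])/2)
    K=np.array([[f,0,g["cx"]],[0,f,g["cy"]],[0,0,1.]])
    if name=="wrist":
        T=np.eye(4); q=s["eef_rot"]; T[:3,:3]=R.from_quat([q[1],q[2],q[3],q[0]]).as_matrix(); T[:3,3]=s["eef_pos"]
        C=T@np.array(g["hand_eye"])
    else: C=np.linalg.inv(np.array(g["extrinsics"]))
    return dict(K=K,D=np.array(g["D"],float),C=C,img=g["frame"])
def save(c,fn):
    cv2.imwrite(fn,cv2.cvtColor(c["img"],cv2.COLOR_RGB2BGR)); np.savez(fn[:-4]+".npz",**c)
def load(fn): return dict(np.load(fn[:-4]+".npz"))
def w(c,px,z):
    "pixels -> world xy on plane z"
    u=cv2.undistortPoints(np.array(px,float).reshape(-1,1,2),c["K"],c["D"]).reshape(-1,2)
    d=np.c_[u[:,0],-u[:,1],-np.ones(len(u))]@c["C"][:3,:3].T; o=c["C"][:3,3]
    z=np.broadcast_to(z,len(u)); return (o+d*((z-o[2])/d[:,2])[:,None])[:,:2]
def proj(c,P):
    P=np.atleast_2d(P); q=(P-c["C"][:3,3])@c["C"][:3,:3]; q=q*[1,-1,-1]
    return cv2.projectPoints(q.reshape(-1,1,3),np.zeros(3),np.zeros(3),c["K"],c["D"])[0].reshape(-1,2)
E
python3 - <<'E'
from h import *
print(env.tcp_to_tips); s=monitor.state(); print(s)
for n in("top","side","wrist"):
    c=cam(n); save(c,f"pics/{n}0.png"); print(n,c["C"].round(3).tolist(),c["D"])
    if n!="wrist": cv2.imwrite(f"pics/{n}0b.png",cv2.resize(cv2.imread(f"pics/{n}0.png"),(800,600),interpolation=cv2.INTER_CUBIC))
E
```

```text
0.019
{'time_s': 0.0, 'joint_positions': array([ 1.0778022 ,  0.52201728, -0.03629975,  1.60003902,  0.02117812,
        1.02109864, -0.11278483]), 'joint_velocities': array([ 1.87142421e-04,  1.40353389e-03, -2.94715471e-04, -5.71672302e-04,
        5.26462849e-04,  2.48297602e-05,  5.16291013e-05]), 'tau': array([-1.87905830e-04, -9.27124929e+01,  1.97944544e+00, -3.69933772e+01,
        1.77636155e-02,  8.20868416e-03, -1.24265425e-04]), 'eef_pos': array([ 0.256263  , -0.56967993,  0.24971288]), 'eef_rot': array([-5.66139702e-04,  9.77741670e-01,  2.09811533e-01, -1.62625900e-04]), 'contact_force': array([ 0.74690694,  0.01258793, -0.25168296]), 'wrist_torque': array([-0.03123762,  0.03036088, -0.0710385 ]), 'grip_force': 0.0, 'gripper_width': 0.08542836690628629}
top [[-0.012, 0.995, -0.099, 0.405], [-1.0, -0.012, 0.002, 0.005], [0.001, 0.099, 0.995, 1.108], [0.0, 0.0, 0.0, 1.0]] [-0.11176099  0.          0.          0.          0.        ]
side [[0.945, 0.223, -0.237, 0.34], [-0.326, 0.624, -0.711, -0.539], [-0.01, 0.749, 0.662, 0.541], [0.0, 0.0, 0.0, 1.0]] [0.01676926 0.         0.         0.         0.        ]
wrist [[0.41, 0.881, 0.237, 0.317], [-0.912, 0.396, 0.106, -0.544], [-0.001, -0.26, 0.966, 0.372], [0.0, 0.0, 0.0, 1.0]] [-0.0447075  0.         0.         0.         0.       ]
```

View pics/top0b.png

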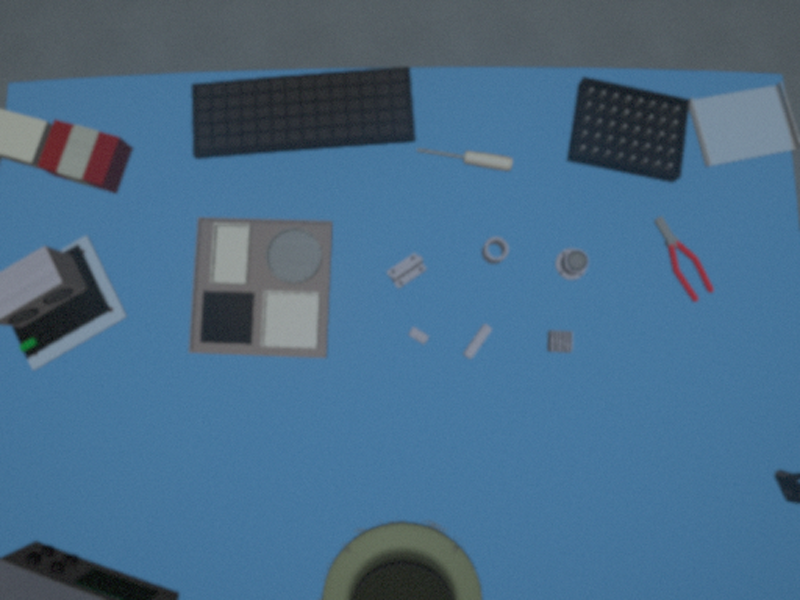

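View pics/side0b.png

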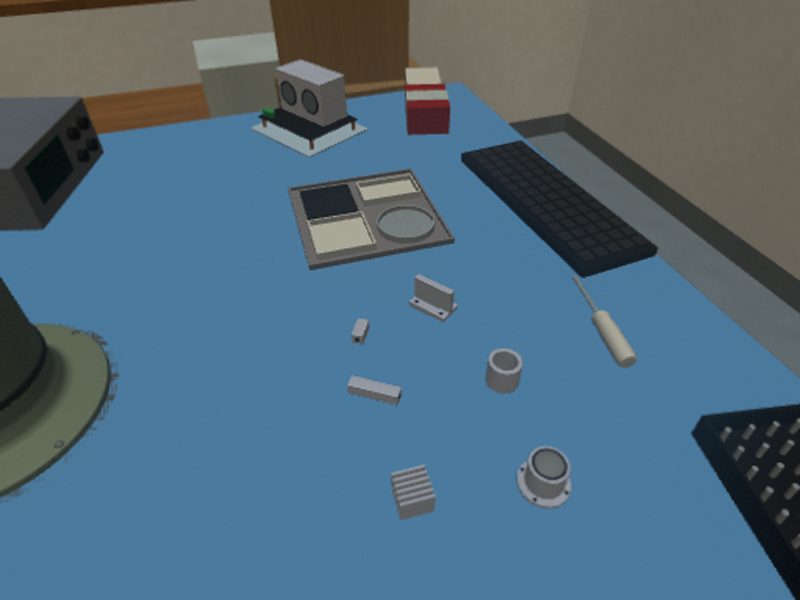

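The top view shows the tray (190–332, 218–356): the long bin is upper left with its length along image rows, the dish upper right, the pad lower left and the square bin lower right. The parts are the bracket (406,270), ring (495,249), lens (573,263), stub (419,336), long pillar (479,341) and sink (560,341).

Run:
```python
from h import *
c=load("pics/top0.png"); im=c["img"]; hsv=cv2.cvtColor(cv2.medianBlur(im,3),cv2.COLOR_RGB2HSV)
m=((hsv[...,1]<110)).astype(np.uint8)
g=lambda a:w(c,np.array(a)*.64,z).round(4)
n,l,st,ce=cv2.connectedComponentsWithStats(m)
for i in range(1,n):
    x,y,ww,h,a=st[i]
    if a>60 and 120<x<400 and 130<y<250:
        cn=cv2.findContours((l==i).astype(np.uint8),cv2.RETR_EXTERNAL,cv2.CHAIN_APPROX_NONE)[0][0]
        z=0.004 if a>3000 else .015
        P=w(c,cn.reshape(-1,2),z); r=cv2.minAreaRect((P*1000).astype(np.float32))
        print((ce[i]/.64).round(0),a,"world",np.round(r,1) if 0 else r)
z=.01
print("pad,sq,dish,long",w(c,np.array([[228,317.5],[290.5,319],[295.5,256],[230.5,253]])*.64,z).round(4))
print(c["K"])
```

```text
[495. 249.] 189 world ((600.9956665039062, -167.82644653320312), (42.32514953613281, 47.1923828125), 44.026405334472656)
[571. 263.] 365 world ((577.1080322265625, -302.7059326171875), (55.879703521728516, 59.82772445678711), 43.663818359375)
[406. 270.] 339 world ((567.00341796875, -14.455650329589844), (39.22697067260742, 66.3505859375), 33.32618713378906)
[477. 341.] 184 world ((442.2324523925781, -133.05291748046875), (20.106922149658203, 67.0227279663086), 54.01575469970703)
[418. 335.] 92 world ((453.9692687988281, -32.641456604003906), (34.84273910522461, 19.306299209594727), 58.32014465332031)
[560. 341.] 227 world ((440.3372802734375, -276.0861511230469), (43.744598388671875, 37.90616226196289), 87.98287200927734)
pad,sq,dish,long [[0.4875 0.297 ]
 [0.4837 0.1875]
 [0.5939 0.1793]
 [0.6009 0.2944]]
[[408.66128371   0.         254.23723201]
 [  0.         408.66128371 191.81179823]
 [  0.           0.           1.        ]]
```

Request:
arm_command(moves=[{"twist":0.0448,"linear":[0,0,0]},{"twist":0.0448,"linear":[0,0,0]},{"twist":0.0448,"linear":[0,0,0]},{"linear":[0.23,-0.366,0.1]},{"linear":[0.23,-0.366,0.1]},{"linear":[0.23,-0.366,0.1]},{"linear":[0.23,-0.366,0.1]},{"linear":[0.23,-0.366,0.1]},{"linear":[0.23,-0.366,0.1]},{"linear":[0.23,-0.366,0.1]},{"linear":[0.23,-0.366,0.1]},{"linear":[0,0,0]}], claw=75)

```text
schema error: expected keys linear, twist
```

```bash
cat >> h.py <<'E'
def look(fn):
    c=cam("wrist"); save(c,fn); s=monitor.state(); print(s["time_s"],s["eef_pos"].round(4),s["joint_positions"].round(2),"yaw",yaw(s)); return c
def yaw(s):
    q=s["eef_rot"]; x=R.from_quat([q[1],q[2],q[3],q[0]]).as_matrix()[:,0]; return round(float(np.degrees(np.arctan2(x[1],x[0]))),2)
def go(x,y,z,a=None):
    "tool-axis shift (units of 0.1 m) after twisting to yaw a (deg), twist in units of pi"
    s=monitor.state(); y0=yaw(s); a=y0 if a is None else a; t=np.radians(a)
    d=np.array([x,y,z])-s["eef_pos"]
    print("twist",round((y0-a)/180,4),"linear",np.round([10*(d[0]*np.cos(t)+d[1]*np.sin(t)),10*(d[0]*np.sin(t)-d[1]*np.cos(t)),-10*d[2]],3))
def blobs(c,z,lo=150):
    hsv=cv2.cvtColor(cv2.medianBlur(c["img"],3),cv2.COLOR_RGB2HSV); m=(hsv[...,1]<110).astype(np.uint8)
    n,l,st,ce=cv2.connectedComponentsWithStats(m)
    for i in range(1,n):
        if st[i][4]>lo:
            cn=cv2.findContours((l==i).astype(np.uint8),cv2.RETR_EXTERNAL,cv2.CHAIN_APPROX_NONE)[0][0]
            r=cv2.minAreaRect((w(c,cn.reshape(-1,2),z)*1000).astype(np.float32)); print(st[i],np.round(r[0],1),np.round(r[1],1),round(r[2],1))
E
python3 - <<'E'
from h import *
c=look("pics/w1.png"); blobs(c,0)
E
```

```text
0.2 [ 0.2563 -0.5698  0.2499] [ 1.08  0.52 -0.04  1.6   0.02  1.02 -0.11] yaw 24.22
[    0     0   512   384 58299] [ 172.3 -606.8] [566.7 862.8] 24.3
[ 437  160   75   97 4863] [ 331.7 -886.7] [129.2 107.7] 89.0
```

View pics/w1.png

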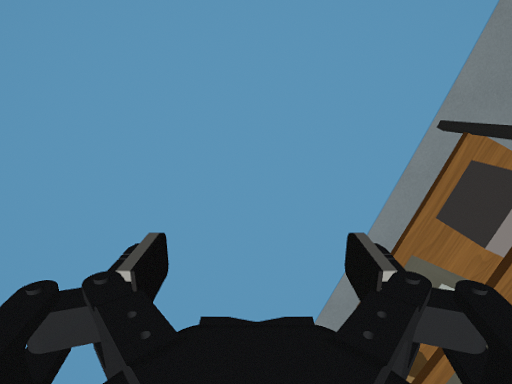

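The arm did not move because every row needs both keys. The picture shows only empty bench, with the fingers at the bottom (pads about (150,260) and (362,260)).

Request:
arm_command(moves=[{"twist":0.0448,"linear":[0,0,0]},{"twist":0.0448,"linear":[0,0,0]},{"twist":0.0448,"linear":[0,0,0]},{"linear":[0.23,-0.366,0.1],"twist":0},{"linear":[0.23,-0.366,0.1],"twist":0},{"linear":[0.23,-0.366,0.1],"twist":0},{"linear":[0.23,-0.366,0.1],"twist":0},{"linear":[0.23,-0.366,0.1],"twist":0},{"linear":[0.23,-0.366,0.1],"twist":0},{"linear":[0.23,-0.366,0.1],"twist":0},{"linear":[0.23,-0.366,0.1],"twist":0},{"linear":[0,0,0],"twist":0}], claw=75)

```text
time_s: 1.4
eef_pos: [0.4429, -0.2716, 0.1691]
eef_rot: [-0.001, 1.0, 0.004, -0.0]
contact_force: [-0.1, -0.4, 0.4]
gripper_width: 0.0638
grip_force: 0.0
```

Run:
```python
from h import *
c=look("pics/w2.png"); blobs(c,0)
```

```text
1.45 [ 0.4415 -0.2745  0.1697] [ 0.44  0.47  0.    1.95 -0.    0.73 -1.12] yaw 0.3
[ 102    0   64   29 1187] [ 591. -162.] [56.8 23.2] 89.1
[ 266    0   64   63 3391] [ 576.6 -308.4] [51.8 56.4] 0.9
[  0  15  20  45 471] [572.9 -41.4] [18.9 38.9] 80.2
[  93  145   52   63 1385] [ 441.4 -132.2] [20.8 73.6] 53.3
[  0 149  41  32 872] [453.6 -28.5] [43.  26.2] 58.6
[ 242  159   43   47 1708] [ 436.4 -279.4] [41.2 45.9] 86.5
[    0   227   512   157 45844] [ 276.1 -271.3] [224.7 675.9] 0.6
```

View pics/w2.png

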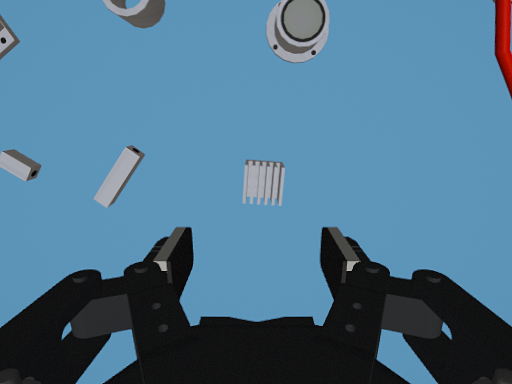

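The wrist view shows the sink with its fins running along image rows, top face about (243–285, 167–206). The long pillar is at (120,177), tilted, and the lens at (298,25) and ring at (137,5) are at the top edge.

Run:
```python
from h import *
c=load("pics/w2.png")
print("sink top",w(c,[[246,167],[285,167],[283,206],[243,204],[263.5,186]],.03).round(4))
print(proj(c,[[.4415,-.2745,.03],[.4415,-.2745,.0]]))
cc=w(c,[[263.5,186]],.03)[0]; go(cc[0],cc[1],.10); go(cc[0],cc[1],.027)
```

```text
sink top [[ 0.4582 -0.2633]
 [ 0.4585 -0.2981]
 [ 0.4218 -0.2974]
 [ 0.4235 -0.2605]
 [ 0.4408 -0.2792]]
[[258.36836473 185.19926904]
 [258.23602296 177.71748473]]
twist 0.0 linear [-0.007  0.047  0.697]
twist 0.0 linear [-0.007  0.047  1.427]
```

Request:
arm_command(moves=[{"linear":[-0.01,0.047,0.2],"twist":0},{"linear":[0,0,0.35],"twist":0},{"linear":[0,0,0.35],"twist":0},{"linear":[0,0,0.3],"twist":0},{"linear":[0,0,0.2],"twist":0},{"linear":[0,0,0.05],"twist":0},{"linear":[0,0,0],"twist":0}])

```text
time_s: 2.15
eef_pos: [0.4387, -0.2824, 0.0252]
eef_rot: [-0.0, 1.0, -0.0, -0.0]
contact_force: [-0.1, -0.2, 0.5]
gripper_width: 0.0643
grip_force: 0.0
```

Request:
arm_command(moves=[{"linear":[0,0,0],"twist":0},{"linear":[0,0,0],"twist":0},{"linear":[0,0,0],"twist":0},{"linear":[0,0,0],"twist":0},{"linear":[0,0,0],"twist":0},{"linear":[0,0,0],"twist":0},{"linear":[0,0,0],"twist":0},{"linear":[0,0,0],"twist":0}], claw=0)

```text
time_s: 2.95
eef_pos: [0.4397, -0.2823, 0.0267]
eef_rot: [0.0, 1.0, 0.0, 0.001]
contact_force: [-2.0, -0.3, 11.2]
gripper_width: 0.0349
grip_force: 59.9
```

Request:
arm_command(moves=[{"linear":[0,0,-0.1],"twist":0},{"linear":[0,0,-0.3],"twist":0},{"linear":[0,0,-0.4],"twist":0},{"linear":[0,0,-0.4],"twist":0},{"linear":[0,0,0],"twist":0},{"linear":[0,0,0],"twist":0}])

```text
time_s: 3.55
eef_pos: [0.4397, -0.282, 0.147]
eef_rot: [0.001, 1.0, 0.0, 0.001]
contact_force: [-0.4, 0.2, -0.1]
gripper_width: 0.035
grip_force: 60.1
```

Request:
arm_command(moves=[{"linear":[0.04,-0.43,0],"twist":0.005},{"linear":[0.04,-0.43,0],"twist":0.005},{"linear":[0.04,-0.43,0],"twist":0.005},{"linear":[0.04,-0.43,0],"twist":0},{"linear":[0.04,-0.43,0],"twist":0},{"linear":[0.04,-0.43,0],"twist":0},{"linear":[0.04,-0.43,0],"twist":0},{"linear":[0.04,-0.43,0],"twist":0},{"linear":[0.04,-0.43,0],"twist":0},{"linear":[0.04,-0.43,0],"twist":0},{"linear":[0,-0.4,0],"twist":0},{"linear":[0,0,0],"twist":0}])

```text
time_s: 4.75
eef_pos: [0.4961, 0.192, 0.1444]
eef_rot: [-0.001, 1.0, -0.02, -0.001]
contact_force: [0.4, -0.5, -1.9]
gripper_width: 0.0348
grip_force: 60.2
```

Run:
```python
from h import *
c=look("pics/w3.png")
```

```text
4.8 [0.4961 0.1888 0.1444] [-0.48  0.52  0.    1.94 -0.    0.68 -2.08] yaw -2.42
```

View pics/w3.png

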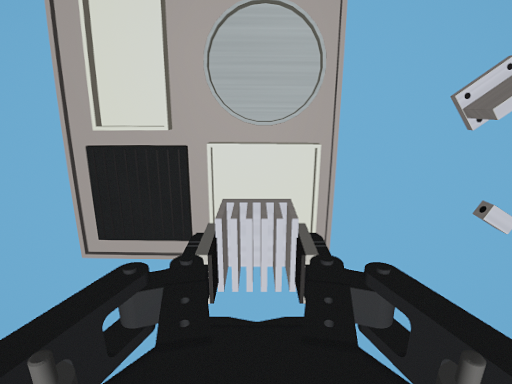

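The wrist view shows the sink held upright. The tray has its pad at (87–192, 146–241), dish centred at (265,61), square bin upper corners at (207,143) and (321,144), and long bin lower corners at (91,130) and (172,129).

Run:
```python
from h import *
c=load("pics/w3.png")
p=w(c,[[87,147],[188,146],[192,241],[97,240]],.01); print("pad",p.round(4),p.mean(0).round(4))
q=w(c,[[207,143],[321,144]],.017); print("sq top edge",q.round(4))
d=w(c,[[205,61],[325,60],[265,-1],[264,124]],.016); print("dish",d.round(4),d.mean(0))
l=w(c,[[91,130],[172,129],[165,0]],.017); print("long",l.round(4))
e=q[1]-q[0]; a=np.arctan2(e[1],e[0])+np.pi/2; print("yaw",np.degrees(a))
pe=p[1]-p[0]; print(np.degrees(np.arctan2(pe[1],pe[0]))+90)
x=np.array([np.cos(a),np.sin(a)]); print("sq centre",q.mean(0)-.048*x); print("long c",l[:2].mean(0)+.053*x)
pc=p.mean(0); y=np.array([-x[1],x[0]]); print("from pad: sq",pc-.112*y,"dish",pc+.112*x-.112*y,"long",pc+.112*x)
```

```text
pad [[0.5362 0.3374]
 [0.533  0.2484]
 [0.444  0.2535]
 [0.448  0.3445]] [0.4903 0.2959]
sq top edge [[0.5357 0.2305]
 [0.5311 0.1353]]
dish [[0.6001 0.2272]
 [0.5971 0.1326]
 [0.6425 0.1784]
 [0.5492 0.1824]] [0.59722021 0.18015571]
long [[0.5509 0.3273]
 [0.5485 0.2587]
 [0.6451 0.2541]]
yaw -2.7671544033051467
-2.020564293969855
sq centre [0.48542521 0.18522104]
long c [0.60261748 0.29041878]
from pad: sq [0.48491967 0.18406852] dish [0.59678908 0.17866148] long [0.60219612 0.29053088]
```

Run:
```python
from h import *
go(.485,.1845,.035)
```

```text
twist 0.0 linear [-0.109  0.047  1.094]
```

Request:
arm_command(moves=[{"linear":[-0.11,0.04,0],"twist":0},{"linear":[0,0,0.3],"twist":0},{"linear":[0,0,0.3],"twist":0},{"linear":[0,0,0.25],"twist":0},{"linear":[0,0,0.15],"twist":0},{"linear":[0,0,0.08],"twist":0},{"linear":[0,0,0],"twist":0},{"linear":[0,0,0],"twist":0}])

```text
time_s: 5.6
eef_pos: [0.486, 0.1823, 0.0379]
eef_rot: [-0.0, 1.0, -0.024, 0.0]
contact_force: [-0.3, 0.4, -0.0]
gripper_width: 0.035
grip_force: 60.2
```

Run:
```python
from h import *
go(.485,.1845,.0338)
```

```text
twist 0.0 linear [-0.011 -0.021  0.041]
```

Lower the last 4 mm, release, lift, then fly to the pillar.

Request:
arm_command(moves=[{"linear":[0,0,0.02],"twist":0},{"linear":[0,0,0.02],"twist":0},{"linear":[0,0,0],"twist":0},{"linear":[0,0,0],"twist":0}])

```text
time_s: 6.0
eef_pos: [0.4862, 0.1829, 0.0337]
eef_rot: [-0.0, 1.0, -0.023, 0.0]
contact_force: [-0.8, -0.6, 6.4]
gripper_width: 0.0347
grip_force: 60.8
```

Request:
arm_command(moves=[{"linear":[0,0,0],"twist":0},{"linear":[0,0,0],"twist":0},{"linear":[0,0,0],"twist":0},{"linear":[0,0,0],"twist":0},{"linear":[0,0,-0.1],"twist":0},{"linear":[0,0,-0.3],"twist":0},{"linear":[0,0,-0.4],"twist":0},{"linear":[0,0,-0.4],"twist":0},{"linear":[0,0,0],"twist":0}], claw=60)

```text
time_s: 6.9
eef_pos: [0.4879, 0.1836, 0.1585]
eef_rot: [-0.002, 1.0, -0.024, 0.003]
contact_force: [0.2, 0.1, -1.1]
gripper_width: 0.0518
grip_force: 0.0
```

Run:
```python
from h import *
c=load("pics/w2.png"); im=c["img"]
# pillar blob in w2: top face
cr=im[135:220,80:160]; cv2.imwrite("pics/pil.png",cv2.cvtColor(cv2.resize(cr,None,fx=5,fy=5,interpolation=cv2.INTER_CUBIC),cv2.COLOR_RGB2BGR))
s=monitor.state(); print(s["eef_pos"],s["time_s"])
```

```text
[0.48786886 0.18358203 0.15849581] 6.9
```

View pics/pil.png

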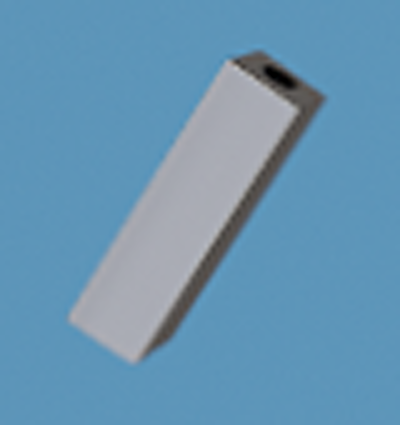

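The pillar's top-face corners in this crop are (230,58), (298,108), (135,362) and (68,320).

Run:
```python
from h import *
c=load("pics/w2.png")
q=np.array([[230,58],[298,108],[135,362],[68,320]])/5+[80,135]
p=w(c,q,.016); e=p[0]+p[1]-p[2]-p[3]; print(p.round(4),p.mean(0).round(4),np.degrees(np.arctan2(e[1],e[0])),np.linalg.norm(e)/2)
x,y=p.mean(0); a=np.degrees(np.arctan2(e[1],e[0])); go(x,y,.10,a)
```

```text
[[ 0.474  -0.1509]
 [ 0.4647 -0.1629]
 [ 0.414  -0.1254]
 [ 0.4226 -0.113 ]] [ 0.4438 -0.138 ] -36.411601803717865 0.06344706329468232
twist 0.1873 linear [1.555 2.85  0.585]
```

Request:
arm_command(moves=[{"linear":[-0.037,0.404,0],"twist":0},{"linear":[-0.037,0.404,0],"twist":0},{"linear":[-0.037,0.404,0],"twist":0},{"linear":[-0.037,0.404,0.05],"twist":0},{"linear":[-0.037,0.404,0.05],"twist":0},{"linear":[-0.037,0.404,0.05],"twist":0},{"linear":[-0.037,0.404,0.05],"twist":0},{"linear":[-0.037,0.404,0.05],"twist":0},{"linear":[0,0,0],"twist":0.0468},{"linear":[0,0,0],"twist":0.0468},{"linear":[0,0,0],"twist":0.0468},{"linear":[0,0,0],"twist":0.0468}], claw=50)

```text
time_s: 8.1
eef_pos: [0.4411, -0.1387, 0.1286]
eef_rot: [-0.0, 0.949, -0.315, 0.0]
contact_force: [-0.1, -0.4, 0.1]
gripper_width: 0.0425
grip_force: 0.0
```

Request:
arm_command(moves=[{"linear":[0,0,0],"twist":0},{"linear":[0,0,0],"twist":0}])

```text
time_s: 8.3
eef_pos: [0.4413, -0.1384, 0.1284]
eef_rot: [0.0, 0.951, -0.31, -0.0]
contact_force: [0.2, -0.3, -0.6]
gripper_width: 0.0423
grip_force: 0.0
```

Run:
```python
from h import *
c=look("pics/w4.png"); blobs(c,.016); go(.4438,-.138,.022,-36.4)
```

```text
8.35 [ 0.4413 -0.1385  0.1284] [ 0.04  0.47  0.17  2.13 -0.15  0.55 -1.88] yaw -36.11
[ 123    0   70   31 1389] [ 589.6 -159.9] [49.6 20. ] 52.8
[   5  113   76   88 4895] [565.  -11.4] [52.2 80.5] 33.6
[ 242  150   21   78 1561] [ 444.8 -137.3] [16.1 65.4] 53.2
[    0   224   512   160 48625] [344.9 -67.9] [544.3 183.6] 53.9
[132 231  43  26 950] [456.4 -39.7] [36.9 22.6] 57.4
twist 0.0016 linear [ 0.018 -0.019  1.064]
```

View pics/w4.png

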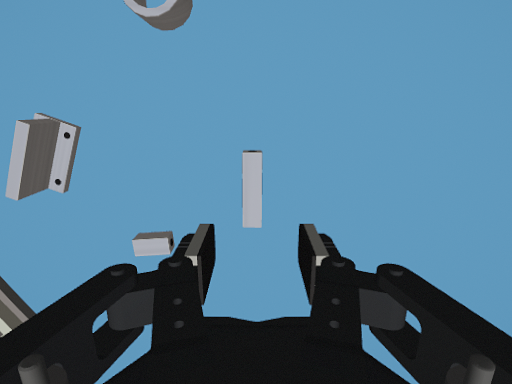

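The pillar lies straight between the fingers at (252,189); the stub at (153,244) is clear of the left finger.

Request:
arm_command(moves=[{"linear":[0.02,-0.022,0.1],"twist":0},{"linear":[0,0,0.3],"twist":0},{"linear":[0,0,0.3],"twist":0},{"linear":[0,0,0.2],"twist":0},{"linear":[0,0,0.13],"twist":0},{"linear":[0,0,0],"twist":0}])

```text
time_s: 8.95
eef_pos: [0.4434, -0.1379, 0.0238]
eef_rot: [0.0, 0.95, -0.312, -0.001]
contact_force: [-0.2, 0.1, 0.8]
gripper_width: 0.0428
grip_force: 0.0
```

Request:
arm_command(moves=[{"linear":[0,0,0],"twist":0},{"linear":[0,0,0],"twist":0},{"linear":[0,0,0],"twist":0},{"linear":[0,0,0],"twist":0},{"linear":[0,0,0],"twist":0},{"linear":[0,0,0],"twist":0},{"linear":[0,0,0],"twist":0}], claw=0)

```text
time_s: 9.65
eef_pos: [0.4447, -0.1381, 0.0263]
eef_rot: [-0.0, 0.95, -0.312, 0.001]
contact_force: [-1.8, -0.3, 8.6]
gripper_width: 0.0139
grip_force: 59.3
```

Request:
arm_command(moves=[{"linear":[0,0,-0.1],"twist":0},{"linear":[0,0,-0.3],"twist":0},{"linear":[0,0,-0.4],"twist":0},{"linear":[0,0,-0.4],"twist":0},{"linear":[0,0,0],"twist":-0.045},{"linear":[0,0,0],"twist":-0.045},{"linear":[0,0,0],"twist":-0.045},{"linear":[0,0,0],"twist":-0.045},{"linear":[0,0,0],"twist":-0.02},{"linear":[0,0,0],"twist":0}])

```text
time_s: 10.65
eef_pos: [0.4442, -0.1382, 0.1463]
eef_rot: [0.0, 1.0, -0.003, 0.001]
contact_force: [0.0, 0.7, 0.4]
gripper_width: 0.0138
grip_force: 58.7
```

Run:
```python
from h import *
print(monitor.state()["eef_pos"],yaw(monitor.state())); go(.597,.1795,.13)
```

```text
[ 0.44424392 -0.13820767  0.14627509] -0.32
twist 0.0 linear [ 1.51  -3.186  0.163]
```

Request:
arm_command(moves=[{"linear":[0.189,-0.398,0],"twist":0},{"linear":[0.189,-0.398,0],"twist":0},{"linear":[0.189,-0.398,0],"twist":0},{"linear":[0.189,-0.398,0],"twist":0},{"linear":[0.189,-0.398,0],"twist":0},{"linear":[0.189,-0.398,0],"twist":0},{"linear":[0.189,-0.398,0],"twist":0},{"linear":[0.189,-0.398,0.1],"twist":0},{"linear":[0,0,0.25],"twist":0},{"linear":[0,0,0.25],"twist":0},{"linear":[0,0,0],"twist":0},{"linear":[0,0,0],"twist":0}])

```text
time_s: 11.85
eef_pos: [0.5975, 0.1793, 0.0861]
eef_rot: [0.0, 1.0, -0.004, 0.0]
contact_force: [0.8, 0.8, 0.0]
gripper_width: 0.0137
grip_force: 58.8
```

Run:
```python
from h import *
c=look("pics/w5.png"); go(.597,.1795,.0345)
```

```text
11.9 [0.598  0.1794 0.0868] [-0.4   0.72  0.02  1.72 -0.02  0.7  -1.95] yaw -0.44
twist 0.0 linear [-0.01  -0.001  0.523]
```

View pics/w5.png

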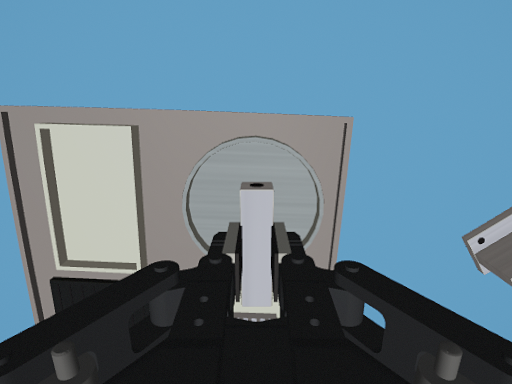

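The pillar is level in the fingers, over the dish (rim 183–323 across, 137–265 down). Lower and release.

Request:
arm_command(moves=[{"linear":[0,0,0.25],"twist":0},{"linear":[0,0,0.15],"twist":0},{"linear":[0,0,0.08],"twist":0},{"linear":[0,0,0.03],"twist":0},{"linear":[0,0,0.02],"twist":0},{"linear":[0,0,0],"twist":0},{"linear":[0,0,0],"twist":0}])

```text
time_s: 12.6
eef_pos: [0.5977, 0.1794, 0.0334]
eef_rot: [-0.0, 1.0, -0.003, 0.0]
contact_force: [-2.7, -1.7, 5.8]
gripper_width: 0.0142
grip_force: 59.5
```

Request:
arm_command(moves=[{"linear":[0,0,0],"twist":0},{"linear":[0,0,0],"twist":0},{"linear":[0,0,0],"twist":0},{"linear":[0,0,0],"twist":0},{"linear":[0,0,-0.1],"twist":0},{"linear":[0,0,-0.3],"twist":0},{"linear":[0,0,-0.4],"twist":0},{"linear":[0,0,-0.4],"twist":0},{"linear":[0,0,0],"twist":0}], claw=40)

```text
time_s: 13.5
eef_pos: [0.5998, 0.18, 0.1583]
eef_rot: [-0.001, 1.0, -0.003, 0.004]
contact_force: [1.0, 0.4, -1.3]
gripper_width: 0.0342
grip_force: 0.0
```

Run:
```python
from h import *
c=load("pics/w4.png")
cv2.imwrite("pics/br.png",cv2.cvtColor(cv2.resize(c["img"][100:215,0:95],None,fx=5,fy=5,interpolation=cv2.INTER_CUBIC),cv2.COLOR_RGB2BGR))
```

```text
(no output)
```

View pics/br.png

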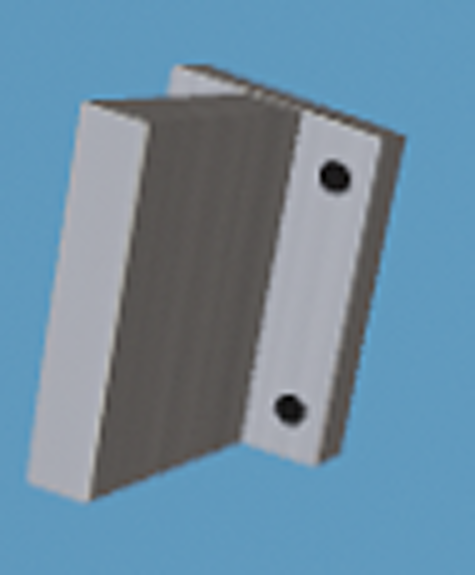

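The bracket's web-top corners in this crop are (85,100), (150,123), (90,500) and (28,482).

Run:
```python
from h import *
c=load("pics/w4.png")
p=w(c,np.array([[85,100],[150,123],[90,500],[28,482]])/5+[0,100],.044)
e=p[0]+p[1]-p[2]-p[3]; a=np.degrees(np.arctan2(e[1],e[0])); print(p.round(4),p.mean(0).round(4),a,np.linalg.norm(e)/2)
go(*p.mean(0),.15)
```

```text
[[ 0.5883 -0.0394]
 [ 0.5803 -0.0448]
 [ 0.5477  0.0042]
 [ 0.5554  0.0101]] [ 0.5679 -0.0175] -56.3736047125023 0.05913315065218609
twist 0.0 linear [-0.305  1.978  0.083]
```

Request:
arm_command(moves=[{"linear":[-0.061,0.396,0],"twist":0},{"linear":[-0.061,0.396,0],"twist":0},{"linear":[-0.061,0.396,0],"twist":0},{"linear":[-0.061,0.396,0],"twist":0},{"linear":[-0.061,0.396,0],"twist":0},{"linear":[0,0,0],"twist":-0.0459},{"linear":[0,0,0],"twist":-0.0459},{"linear":[0,0,0],"twist":-0.0459},{"linear":[0,0,0],"twist":-0.0459},{"linear":[0,0,0],"twist":-0.0459},{"linear":[0,0,0],"twist":-0.0459},{"linear":[0,0,0],"twist":-0.0459}])

```text
time_s: 14.7
eef_pos: [0.5657, -0.0186, 0.1528]
eef_rot: [0.0, 0.875, 0.483, 0.0]
contact_force: [0.5, -0.6, -1.0]
gripper_width: 0.0338
grip_force: 0.0
```

Request:
arm_command(moves=[{"linear":[0,0,0],"twist":-0.0459},{"linear":[0,0,0],"twist":-0.0459},{"linear":[0,0,0],"twist":-0.0459},{"linear":[0,0,0],"twist":-0.0459},{"linear":[0,0,0],"twist":-0.0459},{"linear":[0,0,0],"twist":-0.0459},{"linear":[0,0,0],"twist":-0.0459},{"linear":[0,0,0],"twist":-0.0459},{"linear":[0,0,0],"twist":0},{"linear":[0,0,0],"twist":0}])

```text
time_s: 15.7
eef_pos: [0.5656, -0.0186, 0.1525]
eef_rot: [0.0, 0.475, 0.88, -0.0]
contact_force: [-0.4, -0.3, -0.1]
gripper_width: 0.0341
grip_force: 0.0
```

Run:
```python
from h import *
c=look("pics/w6.png"); go(.5679,-.0175,.034,123.6)
```

```text
15.75 [ 0.5657 -0.0186  0.1525] [ 0.31  0.6  -0.54  1.82  0.41  0.83  0.15] yaw 123.31
twist -0.0016 linear [-0.003  0.025  1.185]
```

View pics/w6.png

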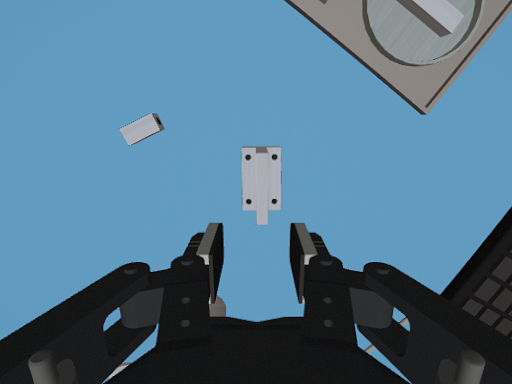

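The bracket is aligned between the fingers, web top from (262,153) to (262,224). The pillar lies in the dish at upper right.

Run:
```python
from h import *
c=load("pics/w6.png"); p=w(c,[[262.5,153],[262.3,224]],.044); print(p, p.mean(0)); e=p[0]-p[1]; print(np.degrees(np.arctan2(e[1],e[0])),np.linalg.norm(e))
go(*p.mean(0),.034)
```

```text
[[ 0.55293794  0.00931034]
 [ 0.58551753 -0.04003778]] [ 0.56922774 -0.01536372]
123.43275909593441 0.05913261716438647
twist 0.0 linear [0.007 0.048 1.185]
```

Request:
arm_command(moves=[{"linear":[0.005,0.04,0.1],"twist":0},{"linear":[0,0,0.3],"twist":0},{"linear":[0,0,0.3],"twist":0},{"linear":[0,0,0.25],"twist":0},{"linear":[0,0,0.15],"twist":0},{"linear":[0,0,0.06],"twist":0},{"linear":[0,0,0],"twist":0}])

```text
time_s: 16.45
eef_pos: [0.5687, -0.0155, 0.036]
eef_rot: [-0.0, 0.473, 0.881, -0.0]
contact_force: [-0.2, 0.0, 0.4]
gripper_width: 0.0343
grip_force: 0.0
```

Request:
arm_command(moves=[{"linear":[0,0,0],"twist":0},{"linear":[0,0,0],"twist":0},{"linear":[0,0,0],"twist":0},{"linear":[0,0,0],"twist":0},{"linear":[0,0,0],"twist":0},{"linear":[0,0,0],"twist":0},{"linear":[0,0,0],"twist":0}], claw=0)

```text
time_s: 17.15
eef_pos: [0.5694, -0.0157, 0.0374]
eef_rot: [0.001, 0.473, 0.881, 0.0]
contact_force: [-0.7, 1.4, 8.0]
gripper_width: 0.0089
grip_force: 59.6
```

Request:
arm_command(moves=[{"linear":[0,0,-0.1],"twist":0},{"linear":[0,0,-0.3],"twist":0},{"linear":[0,0,-0.4],"twist":0},{"linear":[0,0,-0.4],"twist":0},{"linear":[0,0,0],"twist":0},{"linear":[0,0,0],"twist":0}])

```text
time_s: 17.75
eef_pos: [0.569, -0.0161, 0.1578]
eef_rot: [0.001, 0.473, 0.881, 0.0]
contact_force: [-0.3, -0.3, -1.4]
gripper_width: 0.0089
grip_force: 58.6
```

Run:
```python
from h import *
go(.602,.2905,.156,123.3);go(.602,.2905,.156,177.4)
```

```text
twist 0.0013 linear [2.382 1.959 0.018]
twist -0.2992 linear [-0.19   3.078  0.018]
```

Request:
arm_command(moves=[{"linear":[0,0,0],"twist":-0.0427},{"linear":[0,0,0],"twist":-0.0427},{"linear":[0,0,0],"twist":-0.0427},{"linear":[0,0,0],"twist":-0.0427},{"linear":[0,0,0],"twist":-0.0427},{"linear":[0,0,0],"twist":-0.0427},{"linear":[0,0,0],"twist":-0.043},{"linear":[-0.024,0.385,0],"twist":0},{"linear":[-0.024,0.385,0],"twist":0},{"linear":[-0.024,0.385,0],"twist":0},{"linear":[-0.024,0.385,0],"twist":0},{"linear":[-0.024,0.385,0],"twist":0}])

```text
time_s: 18.95
eef_pos: [0.5888, 0.1773, 0.1553]
eef_rot: [-0.001, 0.022, 1.0, -0.0]
contact_force: [0.5, -0.3, -0.7]
gripper_width: 0.0087
grip_force: 58.7
```

Request:
arm_command(moves=[{"linear":[-0.024,0.385,0],"twist":0},{"linear":[-0.024,0.385,0],"twist":0},{"linear":[-0.024,0.385,0],"twist":0},{"linear":[0,0,0.3],"twist":0},{"linear":[0,0,0.3],"twist":0},{"linear":[0,0,0],"twist":0},{"linear":[0,0,0],"twist":0}])

```text
time_s: 19.65
eef_pos: [0.6014, 0.2909, 0.0961]
eef_rot: [-0.001, 0.022, 1.0, -0.0]
contact_force: [0.4, 0.3, -0.1]
gripper_width: 0.0091
grip_force: 58.7
```

Run:
```python
from h import *
c=look("pics/w7.png"); go(.602,.2905,.0444,177.4)
```

```text
19.7 [0.6019 0.2912 0.0972] [-0.11  0.86 -0.71  1.56  0.65  0.97  0.5 ] yaw 177.41
twist 0.0001 linear [-0.001 -0.007  0.528]
```

View pics/w7.png

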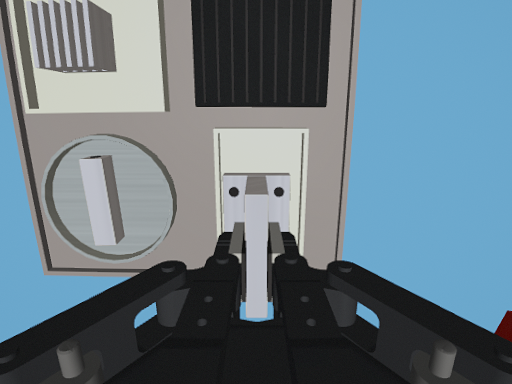

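The bracket hangs over the long bin, rim corners (214,129) and (309,129). The pillar is flat in the dish, and the sink is upright in its bin.

Run:
```python
from h import *
c=load("pics/w7.png"); p=w(c,[[214,129],[309,129]],.017); print(p,p.mean(0)); 
a=np.radians(-2.6); print("centre",p.mean(0)+.053*np.array([np.cos(a),np.sin(a)]))
zf=.0972-.0374+.008; print("foot",w(c,[[222,174],[291,174]],zf).mean(0))
```

```text
[[0.54851923 0.26383005]
 [0.55135445 0.32712885]] [0.54993684 0.29547945]
centre [0.60288228 0.29307521]
foot [0.56943143 0.29124421]
```

Request:
arm_command(moves=[{"linear":[-0.02,0.02,0.1],"twist":0},{"linear":[0,0,0.2],"twist":0},{"linear":[0,0,0.13],"twist":0},{"linear":[0,0,0.06],"twist":0},{"linear":[0,0,0.03],"twist":0},{"linear":[0,0,0],"twist":0},{"linear":[0,0,0],"twist":0}])

```text
time_s: 20.4
eef_pos: [0.6037, 0.293, 0.0445]
eef_rot: [-0.0, 0.022, 1.0, -0.0]
contact_force: [-2.6, -1.7, 4.7]
gripper_width: 0.0087
grip_force: 59.5
```

Request:
arm_command(moves=[{"linear":[0,0,0],"twist":0},{"linear":[0,0,0],"twist":0},{"linear":[0,0,0],"twist":0},{"linear":[0,0,0],"twist":0},{"linear":[0,0,-0.1],"twist":0},{"linear":[0,0,-0.3],"twist":0},{"linear":[0,0,-0.4],"twist":0},{"linear":[0,0,-0.3],"twist":0},{"linear":[0,0,0],"twist":0}], claw=30)

```text
time_s: 21.3
eef_pos: [0.6053, 0.2942, 0.1595]
eef_rot: [0.003, 0.023, 1.0, 0.002]
contact_force: [1.2, -0.3, -0.6]
gripper_width: 0.0258
grip_force: 0.0
```

Run:
```python
from h import *
go(.577,-.303,.16)
c=load("pics/w2.png")
hsv=cv2.cvtColor(c["img"],cv2.COLOR_RGB2HSV)
t=load("pics/top0.png")
print("top flange c",w(t,np.array([[571,263]])*.64,.01), "lens top",w(t,np.array([[574,262]])*.64,.038))
print("w2 glass",w(c,[[303,18]],.038))
```

```text
twist 0.0 linear [ 1.300e-02 -5.979e+00 -5.000e-03]
top flange c [[ 0.57623627 -0.30310009]] lens top [[ 0.57357186 -0.30053907]]
w2 glass [[ 0.57758002 -0.30774084]]
```

Request:
arm_command(moves=[{"linear":[0,-0.46,0],"twist":0},{"linear":[0,-0.46,0],"twist":0},{"linear":[0,-0.46,0],"twist":0},{"linear":[0,-0.46,0],"twist":0},{"linear":[0,-0.46,0],"twist":0},{"linear":[0,-0.46,0],"twist":0},{"linear":[0,-0.46,0],"twist":0},{"linear":[0,-0.46,0],"twist":0},{"linear":[0,-0.46,0],"twist":0},{"linear":[0,-0.46,0],"twist":0},{"linear":[0,-0.46,0],"twist":0},{"linear":[0,-0.46,0],"twist":0}], claw=80)

```text
time_s: 22.5
eef_pos: [0.5785, -0.2605, 0.1546]
eef_rot: [0.0, 0.023, 1.0, -0.0]
contact_force: [1.2, -0.2, -0.2]
gripper_width: 0.0682
grip_force: 0.0
```

Request:
arm_command(moves=[{"linear":[0,-0.46,0],"twist":0},{"linear":[0,0,0],"twist":0.04415},{"linear":[0,0,0],"twist":0.04415},{"linear":[0,0,0],"twist":0.04415},{"linear":[0,0,0],"twist":0.04415},{"linear":[0,0,0],"twist":0.04415},{"linear":[0,0,0],"twist":0.04415},{"linear":[0,0,0],"twist":0.04415},{"linear":[0,0,0],"twist":0.04415},{"linear":[0,0,0],"twist":0.04415},{"linear":[0,0,0],"twist":0.04415},{"linear":[0,0,0],"twist":0.04415}])

```text
time_s: 23.7
eef_pos: [0.5769, -0.3043, 0.1545]
eef_rot: [-0.0, 0.709, 0.705, 0.0]
contact_force: [-0.5, -0.5, -1.1]
gripper_width: 0.0685
grip_force: 0.0
```

Request:
arm_command(moves=[{"linear":[0,0,0],"twist":0},{"linear":[0,0,0],"twist":0}])

```text
time_s: 23.9
eef_pos: [0.577, -0.3042, 0.1544]
eef_rot: [0.0, 0.705, 0.709, -0.0]
contact_force: [0.4, -0.2, 0.1]
gripper_width: 0.0687
grip_force: 0.0
```

Run:
```python
from h import *
c=look("pics/w8.png"); blobs(c,.0)
t=cam("top"); save(t,"pics/top1.png")
im=cv2.imread("pics/top1.png")[130:240,110:225]
a=cv2.resize(im,None,fx=3.4,fy=3.4,interpolation=cv2.INTER_CUBIC)
b=cv2.imread("pics/w8.png"); b=cv2.resize(b,(400,300)); o=np.zeros((374,800,3),np.uint8); o[:a.shape[0],:a.shape[1]]=a; o[:300,400:]=b
cv2.imwrite("pics/both.png",o)
```

```text
23.95 [ 0.577  -0.3043  0.1544] [ 0.65  0.69 -0.39  1.59  0.31  0.92  0.15] yaw 90.25
[ 259    0   58   50 1659] [ 603.5 -170.7] [48.1 38.6] 0.6
[ 451    0   54   72 2516] [ 769.7 -174.2] [63.8 32.5] 80.1
[ 227  152   60   64 2922] [ 577.1 -309.9] [61.3 56.8] 65.7
[    0   185   512   199 55318] [ 577.3 -439.6] [641.9 256.7] 0.3
```

View pics/both.png

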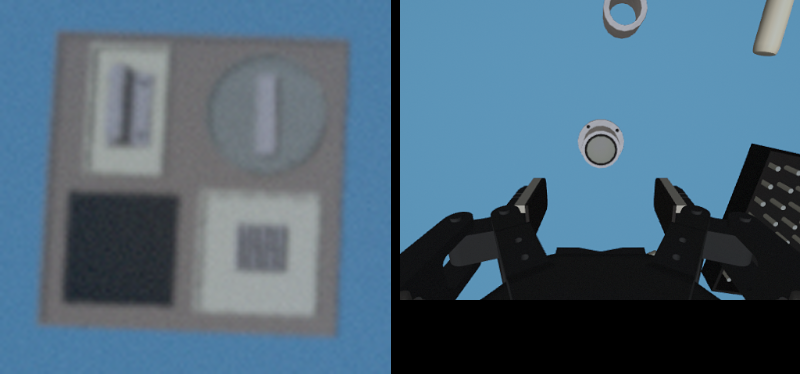

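Left (top view): the bracket, pillar and sink sit well within their places. Right (wrist): the lens glass is centred at crop (601,149), about (257,191) in the full picture, with the ring well clear at (625,12).

Run:
```python
from h import *
c=load("pics/w8.png"); g=cv2.cvtColor(c["img"],cv2.COLOR_RGB2GRAY)[145:225,215:300]
h=cv2.HoughCircles(cv2.resize(g,None,fx=4,fy=4,interpolation=cv2.INTER_CUBIC),cv2.HOUGH_GRADIENT,1,40,param1=120,param2=25,minRadius=50,maxRadius=130)
for x,y,r in h[0][:3]:
    px=[x/4+215,y/4+145]; print(px,r/4,w(c,[px],.038).round(4),w(c,[px],.005).round(4))
```

```text
[np.float32(257.375), np.float32(191.625)] 20.075 [[ 0.5786 -0.3072]] [[ 0.5788 -0.3165]]
[np.float32(257.875), np.float32(181.375)] 27.7 [[ 0.579  -0.2984]] [[ 0.5792 -0.3065]]
```

Request:
arm_command(moves=[{"linear":[-0.027,0.018,0.1],"twist":0},{"linear":[0,0,0.3],"twist":0},{"linear":[0,0,0.3],"twist":0},{"linear":[0,0,0.25],"twist":0},{"linear":[0,0,0.15],"twist":0},{"linear":[0,0,0.1],"twist":0},{"linear":[0,0,0.03],"twist":0},{"linear":[0,0,0],"twist":0}])

```text
time_s: 24.8
eef_pos: [0.579, -0.3072, 0.0316]
eef_rot: [0.0, 0.707, 0.707, 0.0]
contact_force: [1.4, 0.1, 0.3]
gripper_width: 0.0682
grip_force: 0.0
```

Request:
arm_command(moves=[{"linear":[0,0,0],"twist":0},{"linear":[0,0,0],"twist":0},{"linear":[0,0,0],"twist":0},{"linear":[0,0,0],"twist":0},{"linear":[0,0,0],"twist":0},{"linear":[0,0,0],"twist":0},{"linear":[0,0,0],"twist":0},{"linear":[0,0,0],"twist":0}], claw=0)

```text
time_s: 25.6
eef_pos: [0.5792, -0.3074, 0.0326]
eef_rot: [0.001, 0.707, 0.707, 0.0]
contact_force: [-2.9, 0.7, 8.8]
gripper_width: 0.0399
grip_force: 59.8
```

Request:
arm_command(moves=[{"linear":[0,0,-0.05],"twist":0},{"linear":[0,0,-0.15],"twist":0},{"linear":[0,0,-0.25],"twist":0},{"linear":[0,0,-0.25],"twist":0},{"linear":[0,0,-0.2],"twist":0},{"linear":[0,0,-0.1],"twist":0},{"linear":[0,0,0],"twist":0},{"linear":[0,0,0],"twist":0}])

```text
time_s: 26.4
eef_pos: [0.5784, -0.3071, 0.1309]
eef_rot: [-0.0, 0.707, 0.707, -0.0]
contact_force: [-0.1, 0.4, -1.4]
gripper_width: 0.0404
grip_force: 60.6
```

Run:
```python
from h import *
s=monitor.state(); print(s["eef_pos"],s["gripper_width"]); go(.490,.2955,.1)
```

```text
[ 0.57844404 -0.30707942  0.13089877] 0.04038308907254137
twist 0.0 linear [ 6.026 -0.883  0.309]
```

Request:
arm_command(moves=[{"linear":[0.15,-0.022,0],"twist":0},{"linear":[0.3,-0.044,0],"twist":0},{"linear":[0.38,-0.056,0],"twist":0},{"linear":[0.38,-0.056,0],"twist":0},{"linear":[0.38,-0.056,0],"twist":0},{"linear":[0.38,-0.056,0],"twist":0},{"linear":[0.38,-0.056,0],"twist":0},{"linear":[0.38,-0.056,0],"twist":0},{"linear":[0.38,-0.056,0],"twist":0},{"linear":[0.38,-0.056,0],"twist":0},{"linear":[0.38,-0.056,0],"twist":0},{"linear":[0.38,-0.056,0],"twist":0}])

```text
time_s: 27.6
eef_pos: [0.5147, 0.1199, 0.1306]
eef_rot: [-0.0, 0.707, 0.707, -0.001]
contact_force: [0.7, 0.2, -0.8]
gripper_width: 0.0403
grip_force: 60.6
```

Request:
arm_command(moves=[{"linear":[0.38,-0.056,0],"twist":0},{"linear":[0.38,-0.056,0],"twist":0},{"linear":[0.38,-0.056,0],"twist":0},{"linear":[0.36,-0.052,0],"twist":0},{"linear":[0.2,-0.03,0],"twist":0},{"linear":[0.08,-0.01,0],"twist":0},{"linear":[0,0,0],"twist":0},{"linear":[0,0,0],"twist":0}])

```text
time_s: 28.4
eef_pos: [0.49, 0.2947, 0.1309]
eef_rot: [0.0, 0.707, 0.707, -0.001]
contact_force: [0.4, -0.8, -0.4]
gripper_width: 0.0403
grip_force: 60.6
```

Run:
```python
from h import *
c=look("pics/w9.png"); go(.490,.2955,.0428)
```

```text
28.45 [0.4903 0.2944 0.131 ] [-0.36  0.62 -0.4   1.83  0.33  0.76 -0.94] yaw 89.93
twist 0.0 linear [ 0.011 -0.003  0.882]
```

View pics/w9.png

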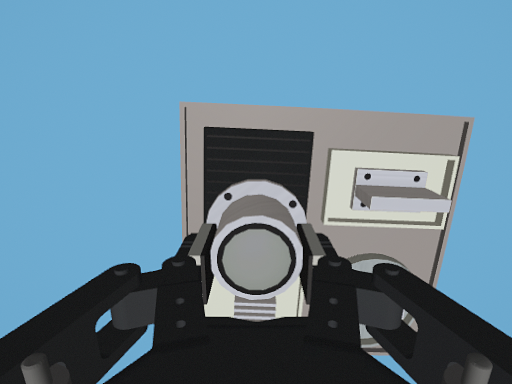

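The lens is held upright over the pad, whose far corners are (204,127) and (314,132).

Run:
```python
from h import *
c=load("pics/w9.png"); p=w(c,[[204,127],[314,132]],.01); a=np.radians(-2.6); print(p,p.mean(0)-.045*np.array([-np.sin(a),np.cos(a)]))
```

```text
[[0.44867743 0.3443165 ]
 [0.53723716 0.34028866]] [0.49091596 0.2973489 ]
```

Request:
arm_command(moves=[{"linear":[0.02,0,0.1],"twist":0},{"linear":[0,0,0.2],"twist":0},{"linear":[0,0,0.2],"twist":0},{"linear":[0,0,0.15],"twist":0},{"linear":[0,0,0.1],"twist":0},{"linear":[0,0,0.06],"twist":0},{"linear":[0,0,0.03],"twist":0},{"linear":[0,0,0],"twist":0},{"linear":[0,0,0],"twist":0}])

```text
time_s: 29.35
eef_pos: [0.4904, 0.298, 0.0478]
eef_rot: [0.0, 0.707, 0.707, 0.0]
contact_force: [-0.3, -0.0, -1.2]
gripper_width: 0.04
grip_force: 60.6
```

Request:
arm_command(moves=[{"linear":[0,0,0.01],"twist":0},{"linear":[0,0,0.01],"twist":0},{"linear":[0,0,0.01],"twist":0},{"linear":[0,0,0.01],"twist":0},{"linear":[0,0,0],"twist":0},{"linear":[0,0,0],"twist":0}])

```text
time_s: 29.95
eef_pos: [0.4901, 0.2979, 0.0433]
eef_rot: [-0.0, 0.707, 0.707, -0.0]
contact_force: [-0.3, -0.3, -0.4]
gripper_width: 0.0402
grip_force: 60.6
```

Request:
arm_command(moves=[{"linear":[0,0,0.008],"twist":0},{"linear":[0,0,0.004],"twist":0},{"linear":[0,0,0],"twist":0},{"linear":[0,0,0],"twist":0}])

```text
time_s: 30.35
eef_pos: [0.4901, 0.298, 0.0426]
eef_rot: [0.0, 0.707, 0.707, 0.0]
contact_force: [-2.8, -1.9, 9.3]
gripper_width: 0.0404
grip_force: 61.8
```

In contact. Release and retreat.

Request:
arm_command(moves=[{"linear":[0,0,0],"twist":0},{"linear":[0,0,0],"twist":0},{"linear":[0,0,0],"twist":0},{"linear":[0,0,0],"twist":0},{"linear":[0,0,0],"twist":0},{"linear":[0,0,-0.05],"twist":0},{"linear":[0,0,-0.2],"twist":0},{"linear":[0,0,-0.4],"twist":0},{"linear":[0,0,-0.4],"twist":0},{"linear":[0,0,-0.2],"twist":0},{"linear":[0,0,0],"twist":0},{"linear":[0,0,0],"twist":0}], claw=70)

```text
time_s: 31.55
eef_pos: [0.4902, 0.2977, 0.1673]
eef_rot: [0.0, 0.707, 0.707, 0.0]
contact_force: [-0.1, -0.5, -1.3]
gripper_width: 0.0598
grip_force: 0.0
```

Run:
```python
from h import *
c=look("pics/w10.png")
```

```text
31.6 [0.4899 0.2976 0.1666] [-0.35  0.57 -0.42  1.8   0.3   0.84 -0.92] yaw 90.0
```

View pics/w10.png

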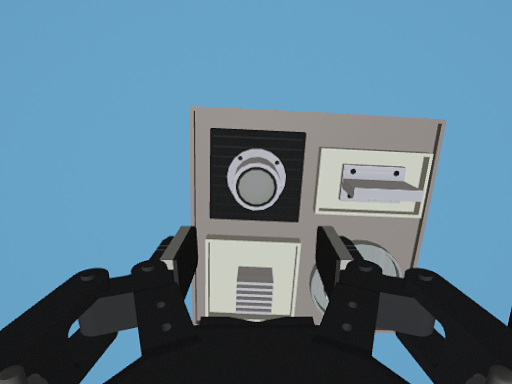

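The lens stands upright near the middle of the pad, flange about (257,178) against the pad centre at (257,174). The bracket, sink and dish look undisturbed, so I am handing in.

```bash
python3 -c "
from h import *
print(workorder.finish_job())"
```

```text
the job is handed in; nothing more can be done
None
```

I handed the job in at about 32 s: camera checks showed the pillar, heat sink, bracket and lens barrel each in place, and I didn't touch the ring or short pillar; no verdict came back.

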